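# Make the bedside cart ready to roll: headsets on the rail, medicine boxes closed up

## Robot

A 6-joint arm with a two-finger parallel gripper is mounted at the origin on the work surface. World frame = base frame: x ahead of the robot, y to its left, z up, the work surface at z = 0. Lengths are in m, angles in rad, forces in N, time in s.
With the tool pointing down it reaches from about 0.325 to 0.775 m from the base axis. Payload 5.5 kg.
Tool frame: the origin (TCP) lies between the finger pads; the fingertips stand 8 mm ahead of it and the grasp point (between the pads) lies 11 mm behind it (tcp_to_tips is the distance from the TCP to the fingertips, in m); z points along the fingers, y is the direction in which the jaws open and shut (so a half turn about z gives the same grasp; the last joint's range is limited). The gripper opens to 88 mm and grips with 3 to 60 N. Pads are 20 mm wide; open, the fingers measure 115 mm over their backs; the gripper's body (75 mm by 178 mm) begins 61 mm behind the grasp point.
Start: joints at [1.079, 0.091, 1.231, -0, 1.82, -0.057], TCP at [0.253, 0.544, 0.231] pointing down, gripper open.
Joint ranges: [-2.87, 2.87], [-0.86, 2.18], [0.17, 2.46], [-1.51, 4.65], [0.06, 2.69], [-2.65, 2.65]. Speed limits (rad/s): [2.57, 2.57, 3.01, 3.14, 3.14, 3.14].

## Interface

Orientations are given as a unit quaternion [w, x, y, z].
In Python, from bench import * gives the robot as it stands. Calls block until the motion is done:
- move_to(position, orientation): joint-space move of the TCP to a pose.
- move_l(position, speed=0.15, orientation=None): straight line of the TCP; orientation=None keeps the orientation; speed is the mean speed in m/s.
- movej(angles): joint-space move.
- gripper_open() and close(): open the fingers fully, or close them until they stop; the grip force is fixed at half the most.
- hold(seconds).
- inverse_kinematics(position, orientation): joint angles nearest the present ones, or None.
- state(): the state.
- get_image(name): name is "scene" or "top" or "wrist"; returns a dict with "frame" (384x512x3 uint8, blue, green, red), "depth" (384x512 float32, m along the optical axis (not along the pixel's ray), 0 where there is no reading), "camera_matrix" (3x3 intrinsics, pixels), "k1" (the pictures are not rectified: a ray, as slopes to the right and down, at radius r is drawn at 1 + k1 r^2 times it, then the intrinsics apply), "view" (4x4, takes a point from world to camera coordinates). Camera axes: x right, y up, looking along -z (the intrinsics and any distortion apply to the point x, -y, -z); pixel columns grow to the right and rows downward; lengths in m; the calibration is good to about 2 mm. A picture is of the moment at which its call begins.
A pose or a line that the arm cannot do raises IKError and nothing moves.
- job_done(): hands the job in, once; it reports no verdict.
The state is a dict: "time": time; "joint_pos": joint angles; "dq": joint speeds; "joint_torque": joint torques, N m; "ee_pos": TCP position; "ee_rot": TCP orientation; "ft_force": force on the tool from outside, world axes, zero at the start; "moment": the same for the moment, N m; "finger_gap": finger opening in m.
Only numpy, scipy, OpenCV 4.12 (cv2) and the standard library are available. Lean on these libraries where they do the work, as an engineer would, in place of code of your own. Each camera call takes 0.05 s, during which the arm holds its last target.

## Task

The bedside cart is about to be wheeled to the next room, so nothing may slide about on it. Hang both listening headsets over the side rail, between its posts, headband across the bar with one ear cup hanging on each side. On the tray, close all the loose medicine boxes up, lids up, into one straight row from the free end of the strapped-down box, end to end and flush with no gaps, and finish the row with the steel end weight flush against the last box; leave the eyedrop bottles and the glasses case undisturbed.

Things in the scene. Friction and masses are not known exactly. Their poses are not given: they have to be found in the camera images.
- anchor: the strapped-down medicine box: same shape and size as the loose ones (56 mm along x, 72 mm along y, 45 mm high), fixed to the tray near one end of it by a thin steel strap; cannot move. Origin at the centre of its underside, level with the tray floor. Its +y points along the row's line to where the others belong, its -y end is next to the tray rim
- tray: fixed stainless tray, 310 mm along x, 550 mm along y, on the cart's laminate top (height 0); floor 4 mm and rim 16 mm above the cart top. Origin under its centre. The row's line runs along the tray's y, about 75 mm to the -x side of its centre; the loose boxes stand in a ragged line about 80 mm to the +x side
- box1: loose closed medicine box, white plastic, white card on its lid: 56 mm along its x, 72 mm along its y, 45 mm high, about 150 g, rigid, flat ends. Origin at the centre of its underside, z up. Stands on the tray lid up, up to 0.25 rad off the row's heading, either end first in the row. Three to five of the five boxes are there; an absent one reads None
- box2: loose closed medicine box, white plastic, white card on its lid: 56 mm along its x, 72 mm along its y, 45 mm high, about 150 g, rigid, flat ends. Origin at the centre of its underside, z up. Stands on the tray lid up, up to 0.25 rad off the row's heading, either end first in the row. Three to five of the five boxes are there; an absent one reads None
- box3: loose closed medicine box, white plastic, white card on its lid: 56 mm along its x, 72 mm along its y, 45 mm high, about 150 g, rigid, flat ends. Origin at the centre of its underside, z up. Stands on the tray lid up, up to 0.25 rad off the row's heading, either end first in the row. Three to five of the five boxes are there; an absent one reads None
- box4: loose closed medicine box, white plastic, white card on its lid: 56 mm along its x, 72 mm along its y, 45 mm high, about 150 g, rigid, flat ends. Origin at the centre of its underside, z up. Stands on the tray lid up, up to 0.25 rad off the row's heading, either end first in the row. Three to five of the five boxes are there; an absent one reads None
- box5: loose closed medicine box, white plastic, white card on its lid: 56 mm along its x, 72 mm along its y, 45 mm high, about 150 g, rigid, flat ends. Origin at the centre of its underside, z up. Stands on the tray lid up, up to 0.25 rad off the row's heading, either end first in the row. Three to five of the five boxes are there; an absent one reads None
- headset1: one of two listening headsets, 220 g, standing on two flat cups on the tray where the row belongs. Origin midway between the cups at their underside, z up, y ear to ear. 138 mm wide (y), 140 mm high. Black headband 28 mm wide along x with flat edges (grip them from above at the crown), 16 mm thick: inside of the crown 124 mm above origin. Grey cups 54 mm along x, 56 mm high, 78 mm apart
- headset2: one of two listening headsets, 220 g, standing on two flat cups on the tray where the row belongs. Origin midway between the cups at their underside, z up, y ear to ear. 138 mm wide (y), 140 mm high. Black headband 28 mm wide along x with flat edges (grip them from above at the crown), 16 mm thick: inside of the crown 124 mm above origin. Grey cups 54 mm along x, 56 mm high, 78 mm apart
- weight: stainless steel end weight for the row, a block with a low grip bar on top: 56 mm along its x, 48 mm along its y, 42 mm high (46 with the bar), about 0.5 kg, rubber foot; origin at the centre of its underside, z up. Starts on the cart top beside the tray, up to 0.4 rad off the row's heading; either of its 56 mm wide faces may go against the last box
- rail_top (a point): top of the cart's side rail at the middle of the bar, 160 mm above the cart top: a round horizontal steel bar 16 mm thick along this point's x, straight for 260 mm, on two posts 300 mm apart, fixed; nothing stands under it; room for both headsets side by side, e.g. 55 mm either side of the middle
- rail: the same side rail; origin on the cart top below the middle of the bar, x along the bar
- drops1: bystander: eyedrop bottle, white plastic with a tapered cap, 27 mm thick, 68 mm high, standing beside the tray; origin at the centre of its underside
- drops2: bystander: eyedrop bottle, white plastic with a tapered cap, 27 mm thick, 68 mm high, standing beside the tray; origin at the centre of its underside
- drops3: bystander: eyedrop bottle, white plastic with a tapered cap, 27 mm thick, 68 mm high, standing beside the tray; origin at the centre of its underside
- case: bystander: closed grey glasses case, 62 x 160 x 36 mm, lying beyond the tray; origin at the centre of its underside
Not all that is in view belongs to the job. Leave any blue or purple look-alike of the box5 alone.

How it is judged:
By the outcome, as a careful person would: the job done as asked, in the order asked, and still so for the second after the job is handed in, with the robot touching nothing.
Of box1, box2, box3, box4, box5 only 3 to 5 are there at a start; the rules pass over those that are not, and their reading is None.
At some moment in a run one of box1, box2, box3, box4, box5 may be knocked a few centimetres aside while the robot is not near it.
It also fails if it takes over 210 s, if anything falls off the work surface, if the arm or the gripper's body presses on something with over 40 N, if the wrist force passes 120 N, or if a joint passes its speed limit or range.

## Working session

There is one attempt and no reset: what is moved stays moved. The work goes in short steps, each a Python script; the robot and the scene stay as the last script left them, time stands still between calls to the robot, and variables do not carry over. Pictures are saved under pics/ and viewed, and the job is handed in when it is done.

```bash
ls; mkdir -p pics; cat > h.py <<'E'
from bench import *
import numpy as np, cv2, pickle
def snap(name,fn,crop=None,scale=1):
    im=get_image(name); pickle.dump(im,open('pics/%s.pkl'%fn,'wb'))
    f=im['frame']
    if crop: f=f[crop[1]:crop[3],crop[0]:crop[2]]
    if scale!=1: f=cv2.resize(f,None,fx=scale,fy=scale,interpolation=cv2.INTER_CUBIC)
    cv2.imwrite('pics/%s.png'%fn,f); return im
def cloud(im):
    K=im['camera_matrix'];H,W=im['depth'].shape
    u,v=np.meshgrid(np.arange(W),np.arange(H))
    p=np.stack([u,v],-1).reshape(-1,1,2).astype(np.float64)
    x=cv2.undistortPoints(p,np.array(K,float),np.array([im['k1'],0,0,0],float)).reshape(H,W,2)
    d=im['depth']
    c=np.stack([x[...,0]*d,-x[...,1]*d,-d,np.ones_like(d)],-1)
    w=c@np.linalg.inv(np.array(im['view'])).T
    w=w[...,:3]; w[d==0]=np.nan
    return w
def ray(im,u,v,z):
    K=np.array(im['camera_matrix'],float)
    x=cv2.undistortPoints(np.array([[[u,v]]],float),K,np.array([im['k1'],0,0,0],float))[0,0]
    V=np.linalg.inv(np.array(im['view'])); o=V[:3,3]; d=V[:3,:3]@np.array([x[0],-x[1],-1])
    return o+d*(z-o[2])/d[2]
E
python3 - <<'E'
from h import *
for n in ['scene','top','wrist']:
    im=snap(n,n+'0',scale=1.5); print(n,np.array(im['view']).round(3).tolist(),im['k1'],im['frame'].shape)
print(state())
E
```

```text
pics
scene [[0.319, 0.948, 0.018, -0.123], [-0.57, 0.177, 0.802, 0.199], [0.757, -0.266, 0.597, -1.805], [0.0, 0.0, 0.0, 1.0]] -0.039818467586416474 (384, 512, 3)
top [[0.022, -1.0, 0.001, -0.053], [0.996, 0.022, 0.084, -0.55], [-0.084, -0.001, 0.997, -1.242], [0.0, 0.0, 0.0, 1.0]] 0.003100189856126967 (384, 512, 3)
wrist [[0.42, 0.907, 0.0, -0.599], [-0.864, 0.4, -0.307, 0.037], [-0.278, 0.129, 0.952, -0.391], [0.0, 0.0, 0.0, 1.0]] 0.004082416601551776 (384, 512, 3)
{'time': 0.15, 'joint_pos': array([ 1.07928303e+00,  9.16815441e-02,  1.23162838e+00,  1.32052832e-05,
        1.81979458e+00, -5.67137245e-02]), 'dq': array([ 0.00119693, -0.00240554, -0.00513759, -0.00158578, -0.00141498,
       -0.00011896]), 'joint_torque': array([ 1.63956051e-03, -4.47045314e+01, -4.06904662e+01,  6.99286116e-02,
        2.74284283e-02, -1.45801187e-04]), 'ee_pos': array([0.2526392 , 0.54397774, 0.22975844]), 'ee_rot': array([-2.10785186e-04,  2.15689702e-01,  9.76461664e-01, -7.25969712e-04]), 'ft_force': array([ 0.03114996, -0.90713156, -0.61593266]), 'moment': array([-0.0172901 ,  0.02237049, -0.0499875 ]), 'finger_gap': 0.08828815913172258}
```

View pics/scene0.png

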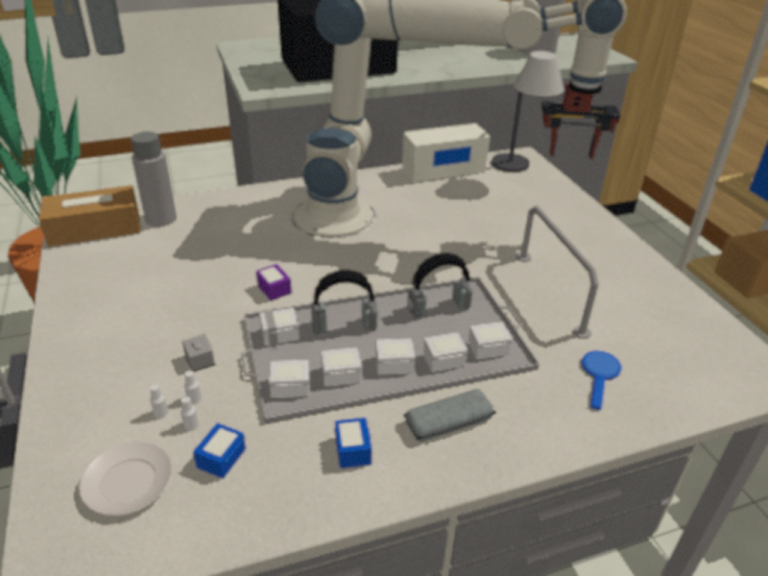

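View pics/top0.png

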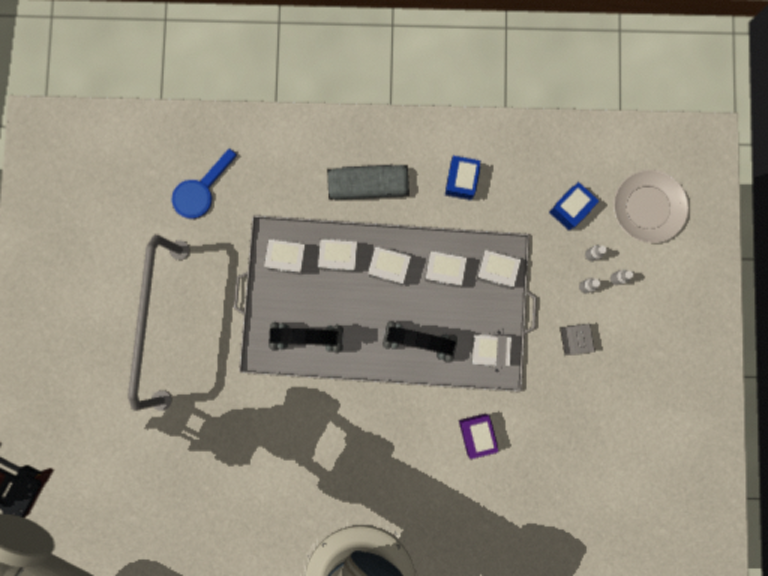

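View pics/wrist0.png

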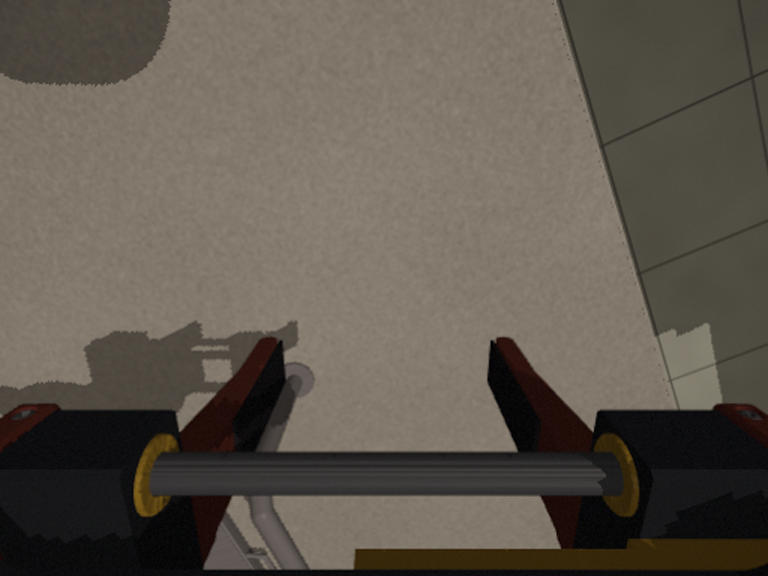

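Top picture (768-wide): five loose white boxes at (285,256), (338,254), (390,265), (446,268), (500,268). The anchor with its strap is at (490,350), the headsets at (305,337) and (420,342), the weight at (578,338), and the rail on the left. The blue boxes at (464,177) and (574,206) and the purple one at (479,436) are look-alikes: wrong colour, and off the tray. Next I'll measure.

```bash
cat >> h.py <<'E'
def segs(w,zlo,zhi,xr=(0.25,0.85),yr=(-0.6,0.45),amin=60):
    m=(w[...,2]>zlo)&(w[...,2]<zhi)&(w[...,0]>xr[0])&(w[...,0]<xr[1])&(w[...,1]>yr[0])&(w[...,1]<yr[1])
    n,l,s,c=cv2.connectedComponentsWithStats(m.astype(np.uint8))
    out=[]
    for i in range(1,n):
        if s[i,4]<amin: continue
        P=w[l==i]; r=cv2.minAreaRect((P[:,:2]*1000).astype(np.float32))
        out.append((c[i].round(0),s[i,4],np.median(P[:,2]).round(4),np.array(r[0]).round(1),np.array(r[1]).round(1),round(r[2],1),P[:,:2].mean(0).round(4)))
    return out
E
python3 - <<'E'
from h import *
im=pickle.load(open('pics/top0.pkl','rb')); w=cloud(im)
for a in [(0.030,0.062),(0.065,0.2)]:
    print(a)
    for s in segs(w,*a): print(*s)
# tray rim
cv2.imwrite('pics/topc.png',cv2.resize(im['frame'][130:270,80:410],None,fx=2.4,fy=2.4,interpolation=cv2.INTER_CUBIC))
f=(w[...,2]>0.010)&(w[...,2]<0.022)
P=w[f&(w[...,0]>.3)&(w[...,0]<.8)&(w[...,1]>-.4)&(w[...,1]<.4)]
print(cv2.minAreaRect((P[:,:2]*1000).astype(np.float32)))
for (u,v) in [(200,180),(150,130),(250,195)]: print(w[v,u])
E
```

```text
(0.03, 0.062)
[309. 117.] 492 0.0441 [ 789.4 -184.1] [59.6 73.8] 80.5 [ 0.7884 -0.1835]
[245. 120.] 939 0.0349 [776.8   3.9] [ 61.3 155.8] 4.2 [0.7771 0.0042]
[383. 136.] 508 0.0441 [ 737.3 -404.3] [60.1 73.4] 46.7 [ 0.7365 -0.4032]
[225. 170.] 503 0.0487 [628.   58.9] [72.6 60.2] 86.6 [0.6268 0.0583]
[190. 170.] 508 0.0489 [624.  161.2] [73.1 60.5] 84.0 [0.6222 0.16  ]
[259. 177.] 495 0.0485 [609.6 -42.2] [71.9 60.4] 74.8 [ 0.6086 -0.042 ]
[332. 179.] 514 0.0485 [ 607.7 -254.8] [72.9 59.8] 75.5 [ 0.6065 -0.2533]
[297. 179.] 504 0.0483 [ 606.2 -151.9] [72.4 60.3] 81.4 [ 0.6048 -0.1514]
[260. 224.] 96 0.0561 [473.9 -49.3] [30.2 53.1] 81.5 [ 0.4726 -0.0471]
[224. 226.] 109 0.0556 [465.2  59.4] [29.9 50.2] 86.7 [0.4643 0.056 ]
[386. 226.] 333 0.0414 [ 474.4 -411.4] [55.7 48.7] 8.4 [ 0.474  -0.4106]
[299. 232.] 84 0.0564 [ 452.4 -156.6] [29.6 52.5] 77.6 [ 0.4498 -0.1579]
[327. 233.] 529 0.0488 [ 449.4 -241.4] [72.7 60.1] 87.1 [ 0.4494 -0.2402]
[319. 291.] 515 0.0445 [ 285.3 -220.6] [71.  59.7] 13.8 [ 0.2864 -0.2199]
(0.065, 0.2)
[ 95. 215.] 861 0.1573 [486.8 389.8] [ 19.2 313.2] 86.2 [0.4844 0.3876]
[202. 224.] 471 0.1372 [466.5 115.2] [126.3  27.9] 88.9 [0.4662 0.108 ]
[280. 227.] 476 0.1366 [ 463.2 -103.5] [126.5  27.9] 78.6 [ 0.4636 -0.1014]
((555.1461181640625, 2.19207763671875), (801.9251708984375, 480.63983154296875), 87.4610595703125)
[0.59547678 0.12966481 0.04537057]
[ 0.75152005  0.29389474 -0.00415978]
[ 0.55887924 -0.01552071  0.00095182]
```

View pics/topc.png

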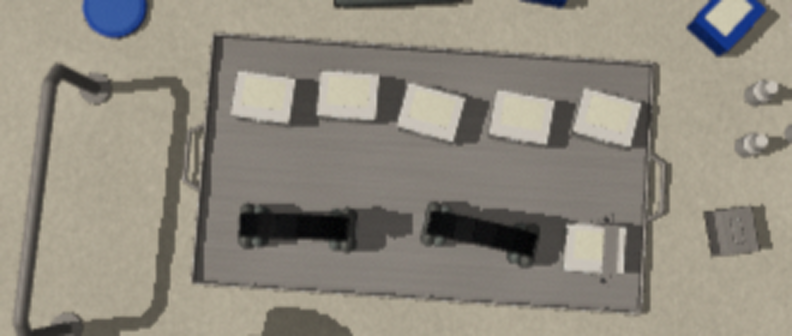

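```bash
cat >> h.py <<'E'
def fit(P):
    """centroid and long-axis angle (from world +y toward +x, rad) from moments"""
    c=P[:,:2].mean(0); C=np.cov((P[:,:2]-c).T); e,v=np.linalg.eigh(C); a=v[:,1]
    if a[1]<0:a=-a
    return c,np.arctan2(a[0],a[1]),np.sqrt(12*e[::-1])
def tops(w,z,tol=0.004,xr=(0.36,0.70),yr=(-0.36,0.36),amin=150):
    m=(abs(w[...,2]-z)<tol)&(w[...,0]>xr[0])&(w[...,0]<xr[1])&(w[...,1]>yr[0])&(w[...,1]<yr[1])
    n,l,s,c=cv2.connectedComponentsWithStats(m.astype(np.uint8),connectivity=4)
    return [(c[i].round(1),s[i,4])+fit(w[l==i]) for i in range(1,n) if s[i,4]>=amin]
E
python3 - <<'E'
from h import *
im=pickle.load(open('pics/top0.pkl','rb')); w=cloud(im)
print('cam',np.linalg.inv(np.array(im['view']))[:3,3].round(3))
for t in tops(w,0.0488): print(t[0],t[1],t[2].round(4),round(float(np.degrees(t[3])),2),(t[4]*1000).round(1))
print('weight')
for t in tops(w,0.042,xr=(.4,.55),yr=(-.5,-.33)): print(t[0],t[1],t[2].round(4),round(float(np.degrees(t[3])),2),(t[4]*1000).round(1))
print('headsets')
for t in tops(w,0.140,0.007,amin=60): print(t[0],t[1],t[2].round(4),round(float(np.degrees(t[3])),2),(t[4]*1000).round(1))
for zr,amin in [((0.07,0.16),50)]:
  for yr in [(0.03,0.2),(-0.19,-0.03)]:
    m=(w[...,2]>zr[0])&(w[...,2]<zr[1])&(w[...,0]>.4)&(w[...,0]<.54)&(w[...,1]>yr[0])&(w[...,1]<yr[1])
    print(fit(w[m]),w[m][:,2].max())
    # cup tops
m=(w[...,2]>0.150)&(w[...,2]<0.175)&(w[...,1]>.3)&(w[...,0]>.3)&(w[...,0]<.7)
P=w[m];c,a,s=fit(P);print('rail',c,np.degrees(a),s,P[:,2].max(),P[:,0].min(),P[:,0].max())
x=P[:,0];k=np.polyfit(x,P[:,1],1);print(k)
# tray left/right edges via color skip
E
```

```text
cam [ 0.445 -0.042  1.284]
[224.5 169.6] 423 [0.6269 0.0592] 0.06 [72.2 56.7]
[189.3 170.5] 437 [0.6222 0.161 ] 9.9 [71.9 55.8]
[259.  176.4] 433 [ 0.6093 -0.0414] 12.75 [71.  56.4]
[332.5 178.7] 432 [ 0.6073 -0.2543] 17.69 [70.9 56. ]
[296.9 178.5] 426 [ 0.6055 -0.1511] 8.91 [71.9 55.7]
[327.7 233.4] 444 [ 0.4491 -0.2416] -0.09 [71.1 56.6]
weight
[386.2 225.9] 272 [ 0.4742 -0.4114] 81.53 [55.9 48.3]
headsets
[199.5 224. ] 280 [0.4662 0.1139] 0.77 [72.7 28. ]
[281.3 226.9] 283 [ 0.4634 -0.1036] 11.58 [72.6 27.8]
(array([0.46620002, 0.10810638]), np.float64(0.019255445286329286), array([0.11945316, 0.0277586 ])) 0.14949109294202523
(array([ 0.46357685, -0.10142792]), np.float64(0.20060961829049592), array([0.12199623, 0.02806038])) 0.14784986704883663
rail [0.48474253 0.38810545] -85.99285349909178 [0.2803446  0.01503205] 0.16720020790354817 0.3451486502058333 0.627974734763882
[-0.06984976  0.4219646 ]
```

```bash
python3 - <<'E'
from h import *
im=pickle.load(open('pics/top0.pkl','rb')); w=cloud(im)
z=w[...,2]
f=im['frame'][145:255,150:410].copy()
m=(abs(z-0.0488)<0.004)[145:255,150:410]
g=np.where(m[...,None],np.uint8([0,0,255]),f//2)
o=np.vstack([f,g]); cv2.imwrite('pics/m.png',cv2.resize(o,None,fx=3,fy=2.7,interpolation=cv2.INTER_NEAREST))
zz=z[165:172,215:232]; print(zz.round(4))
E
```

```text
[[0.0463 0.0498 0.0469 0.0465 0.049  0.0538 0.0502 0.0469 0.0498 0.0501
  0.05   0.0478 0.0527 0.0493 0.0489 0.0477 0.0504]
 [0.0508 0.049  0.0457 0.0491 0.0447 0.056  0.0474 0.0529 0.0469 0.0513
  0.0497 0.0488 0.0491 0.0441 0.0519 0.0517 0.0505]
 [0.0454 0.0532 0.0487 0.053  0.0519 0.0505 0.0466 0.0464 0.0489 0.051
  0.0527 0.0461 0.0492 0.0484 0.0486 0.0479 0.0478]
 [0.0491 0.0473 0.0432 0.0491 0.0495 0.0505 0.0464 0.0495 0.0459 0.0523
  0.0533    nan 0.0531 0.0487 0.0506 0.0501 0.0512]
 [0.0465 0.0505 0.0488 0.0482 0.0518 0.0511 0.0491 0.0544 0.0501 0.0532
  0.0505 0.0477 0.0492 0.0514 0.0441 0.0495 0.0483]
 [0.0503 0.0492 0.0479 0.053  0.0475 0.0441 0.0515 0.0456 0.0517 0.0469
  0.0496 0.0497 0.0503 0.0531 0.0517 0.0501 0.0524]
 [0.0487 0.0469 0.0501 0.0475 0.0482 0.051  0.0504 0.0477 0.0479 0.0502
  0.0487 0.051  0.0498 0.054  0.0477 0.0528 0.0428]]
```

View pics/m.png

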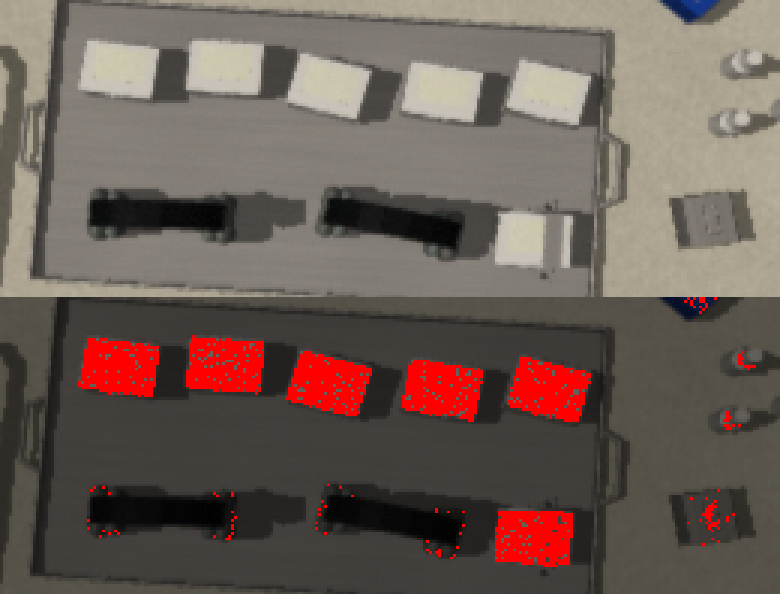

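```bash
cat >> h.py <<'E'
from scipy.spatial.transform import Rotation as Rn
from scipy.optimize import minimize
def Q(phi,flip=False):
    """tool down, jaw axis along (cos phi, sin phi)"""
    if flip: phi+=np.pi
    y=np.array([np.cos(phi),np.sin(phi),0]);z=np.array([0,0,-1.]);x=np.cross(y,z)
    q=Rn.from_matrix(np.stack([x,y,z],1)).as_quat(); return [q[3],q[0],q[1],q[2]]
def pixplane(im,z):
    K=np.array(im['camera_matrix'],float);H,W=im['depth'].shape
    u,v=np.meshgrid(np.arange(W),np.arange(H))
    x=cv2.undistortPoints(np.stack([u,v],-1).reshape(-1,1,2).astype(float),K,np.array([im['k1'],0,0,0],float)).reshape(H,W,2)
    V=np.linalg.inv(np.array(im['view'])); d=np.stack([x[...,0],-x[...,1],-np.ones((H,W))],-1)@V[:3,:3].T
    return V[:3,3]+d*((z-V[2,3])/d[...,2])[...,None]
def rectfit(im,z,x0,y0,th0=0.05,sx=.056,sy=.072,tol=0.012,win=0.055,soft=0.0012,mask=None):
    """pose of rectangle top at height z; th = angle of its y from world +y toward +x"""
    P=pixplane(im,z)[...,:2]
    if mask is None:
        w=cloud(im); zz=cv2.medianBlur(np.nan_to_num(w[...,2]).astype(np.float32),3); mask=abs(zz-z)<tol
    s=(abs(P[...,0]-x0)<win)&(abs(P[...,1]-y0)<win); A=P[s];L=mask[s].astype(float)
    def cost(p):
        d=A-p[:2]; c,s_=np.cos(p[2]),np.sin(p[2])
        a=d[:,0]*c-d[:,1]*s_; b=d[:,0]*s_+d[:,1]*c
        m=1/(1+np.exp(np.clip((abs(a)-sx/2)/soft,-30,30)))/(1+np.exp(np.clip((abs(b)-sy/2)/soft,-30,30)))
        return ((m-L)**2).sum()/max(L.sum(),1)
    best=None
    for t in (th0-.2,th0,th0+.2):
        r=minimize(cost,[x0,y0,t],method='Nelder-Mead',options=dict(initial_simplex=[[x0,y0,t],[x0+.006,y0,t],[x0,y0+.006,t],[x0,y0,t+.1]],xatol=1e-5,fatol=1e-6))
        if best is None or r.fun<best.fun: best=r
    return best.x,best.fun
E
python3 - <<'E'
from h import *
im=pickle.load(open('pics/top0.pkl','rb'))
for n,(x,y) in dict(anchor=(.449,-.2416),a=(.622,.161),b=(.627,.059),c=(.609,-.041),d=(.6055,-.151),e=(.607,-.254)).items():
    p,f=rectfit(im,.049,x,y); print(n,p.round(4),round(float(np.degrees(p[2])),2),round(f,3))
p,f=rectfit(im,.042,.474,-.411,sy=.048); print(p,np.degrees(p[2]),f)
print(state()['time'])
for pos in [(.466,.114,.32),(.466,.114,.14),(.43,.39,.33),(.54,.385,.33)]:
  for fl in (0,1): print(pos,inverse_kinematics(list(pos),Q(-.05,fl)))
E
```

```text
anchor [ 0.4492 -0.2404  0.067 ] 3.84 0.044
a [0.6223 0.1602 0.1226] 7.02 0.039
b [0.6272 0.0587 0.0396] 2.27 0.033
c [ 0.6085 -0.0421  0.2564] 14.69 0.036
d [ 0.605  -0.1513  0.1505] 8.62 0.036
e [ 0.6067 -0.2539  0.2606] 14.93 0.04
[ 0.47411535 -0.4104805  -0.16702053] -9.569571415986175 0.04403097135515737
0.15
(0.466, 0.114, 0.32) [ 1.68992145e-01 -1.92143285e-01  1.34449537e+00 -4.44089210e-16
  1.98924057e+00  2.18992145e-01]
(0.466, 0.114, 0.32) None
(0.466, 0.114, 0.14) [ 1.68992145e-01 -2.35733822e-01  1.70209517e+00 -4.44089210e-16
  1.67523131e+00  2.18992145e-01]
(0.466, 0.114, 0.14) None
(0.43, 0.39, 0.33) [ 6.78054294e-01  8.32074544e-02  1.06107319e+00 -4.44089210e-16
  1.99731201e+00  7.28054294e-01]
(0.43, 0.39, 0.33) [ 6.78054294e-01  8.32074544e-02  1.06107319e+00 -4.44089210e-16
  1.99731201e+00 -2.41353836e+00]
(0.54, 0.385, 0.33) [ 5.68083453e-01  3.24567033e-01  7.86449486e-01 -4.44089210e-16
  2.03057613e+00  6.18083453e-01]
(0.54, 0.385, 0.33) [ 5.68083453e-01  3.24567033e-01  7.86449486e-01 -4.44089210e-16
  2.03057613e+00 -2.52350920e+00]
```

```bash
python3 - <<'E'
from h import *
move_l([.253,.544,.32],0.2)
move_to([.466,.114,.24],Q(-.017))
print(state()['ee_pos'],state()['time'])
snap('wrist','w1',scale=1.5)
E
```

```text
[0.4660089  0.11474966 0.24018219] 2.525
```

View pics/w1.png

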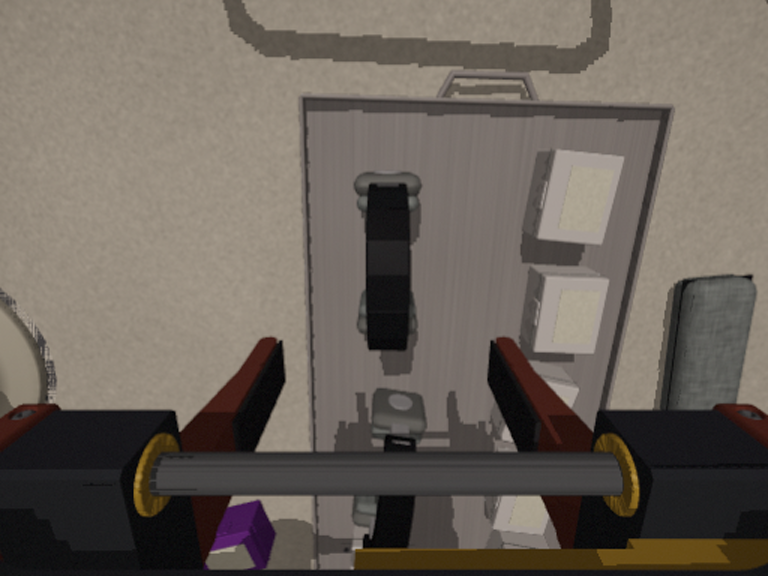

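Wrist view: the band, at column ~388, is centred between the fingers (centre ~386). Gripping.

```bash
python3 - <<'E'
from h import *
move_l([.466,.114,.138],0.12)
close(); print(state()['finger_gap'],state()['ft_force'])
move_l([.466,.114,.33],0.15)
print(state()['finger_gap'],state()['ft_force'],state()['time'])
snap('wrist','w2',scale=1.5); snap('scene','s2',scale=1.5)
E
```

```text
0.0280269615024682 [-0.85890429 -0.4171186   0.29944726]
0.02779376365164709 [-0.15027224  1.25158863 -1.72348582] 5.9583
```

View pics/s2.png

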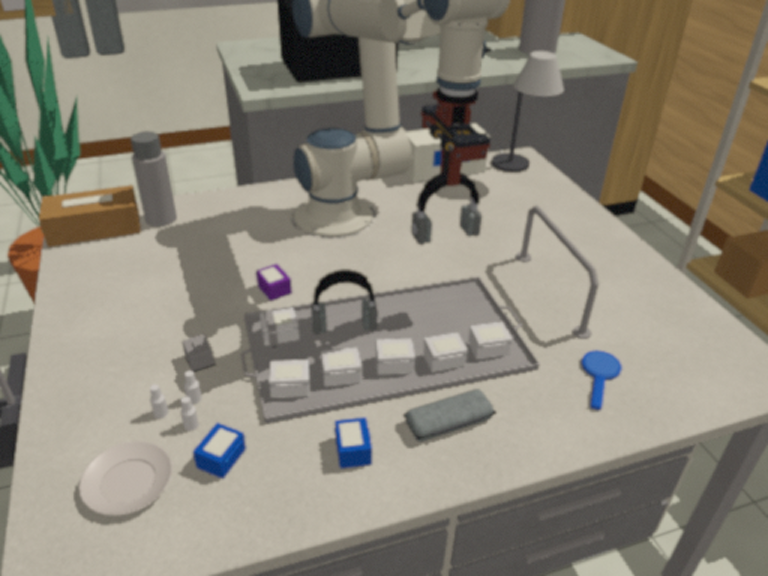

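```bash
python3 - <<'E'
from h import *
b=np.array([.4855,.3885]); d=np.array([np.cos(.07),-np.sin(.07)])
p=b+.055*d
move_l([p[0],p[1],.335],0.25,Q(-.07))
move_l([p[0],p[1],.19],0.12)
move_l([p[0],p[1],.1715],0.04)
print(state()['ft_force'],state()['ee_pos'],state()['time'])
snap('scene','s3',crop=(300,80,440,260),scale=3.3)
E
```

```text
[ 1.19237567 -0.91499188 -2.3315067 ] [0.54029088 0.38457557 0.17124121] 9.3
```

View pics/s3.png

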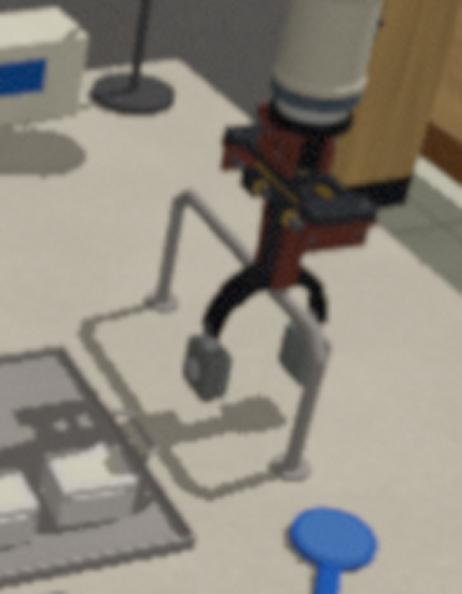

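The band straddles the bar, one cup each side. Release and look.

```bash
python3 - <<'E'
from h import *
p=state()['ee_pos']
gripper_open(); print(state()['ft_force'])
move_l([p[0],p[1],.32],0.2)
q=np.array([.4634,-.1036])
move_to([q[0],q[1],.24],Q(-.202))
print(state()['time'])
snap('scene','s4',crop=(300,80,440,260),scale=3.3); im=snap('top','t4',scale=1.5)
w=cloud(im)
snap('wrist','w4',scale=1.5)
E
```

```text
[ 0.55304757 -0.21005333 -0.20659003]
13.0917
```

View pics/s4.png

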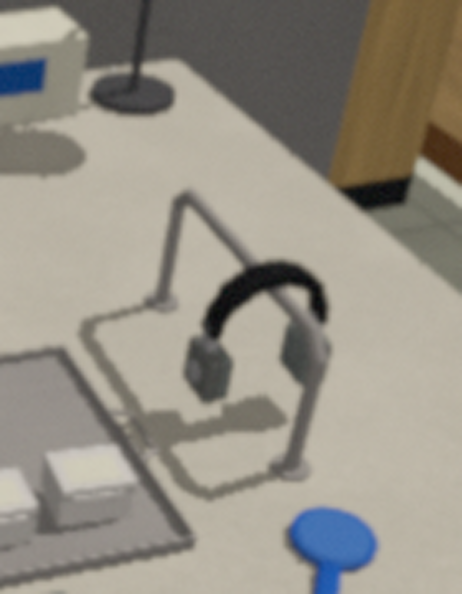

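View pics/w4.png

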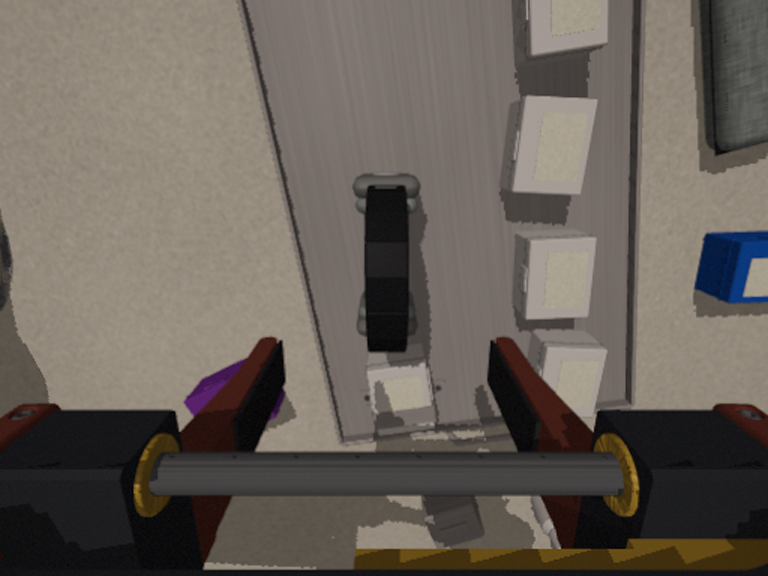

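View pics/t4.png

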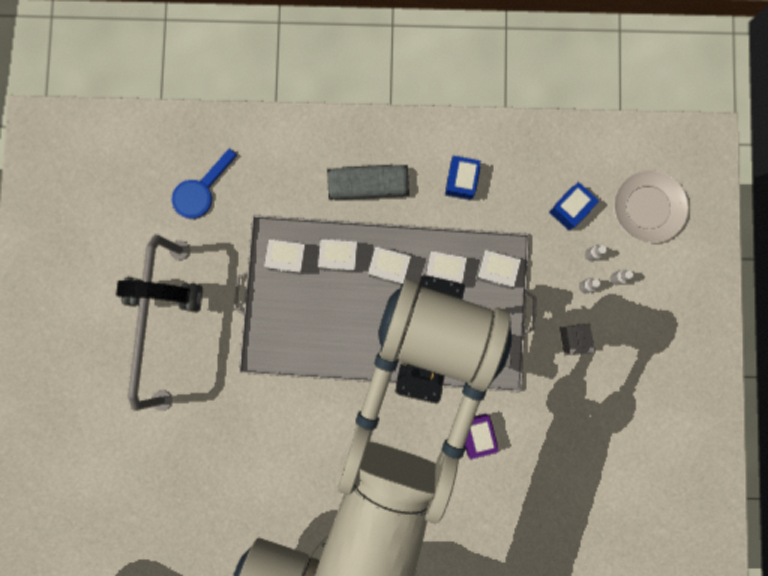

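Headset 1 hangs on the bar at (157,292), level. Headset 2 is centred between the fingers. Next: pick and hang it.

```bash
python3 - <<'E'
from h import *
move_l([.4634,-.1036,.138],0.12)
close(); print(state()['finger_gap'])
move_l([.4634,-.1036,.335],0.2)
b=np.array([.4855,.3885]); d=np.array([np.cos(.07),-np.sin(.07)])
p=b-.055*d
move_to([p[0],p[1],.335],Q(-.07))
print(state()['finger_gap'])
move_l([p[0],p[1],.19],0.12)
move_l([p[0],p[1],.1715],0.04)
print(state()['ft_force'],state()['ee_pos'],state()['time'])
gripper_open()
move_l([p[0],p[1],.30],0.2)
move_l([.45,.22,.30],0.25)
snap('scene','s5',crop=(300,80,440,260),scale=3.3); im=snap('top','t5',scale=1.5)
print(state()['time'])
E
```

```text
0.02797224919059152
0.027584539443732774
[-0.33137179  0.45301309 -1.7293457 ] [0.43057718 0.39227459 0.17131105] 20.1
22.8667
```

View pics/s5.png

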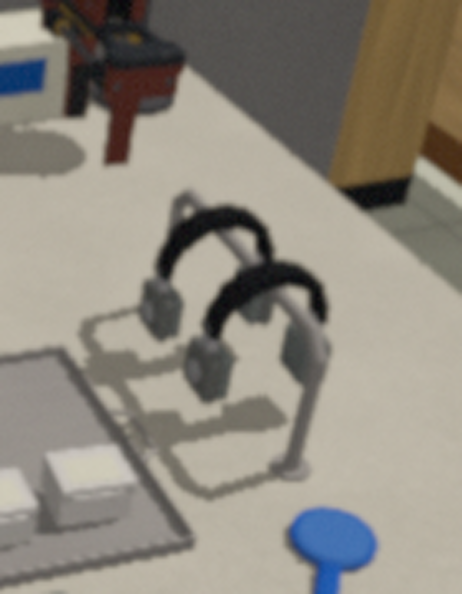

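View pics/t5.png

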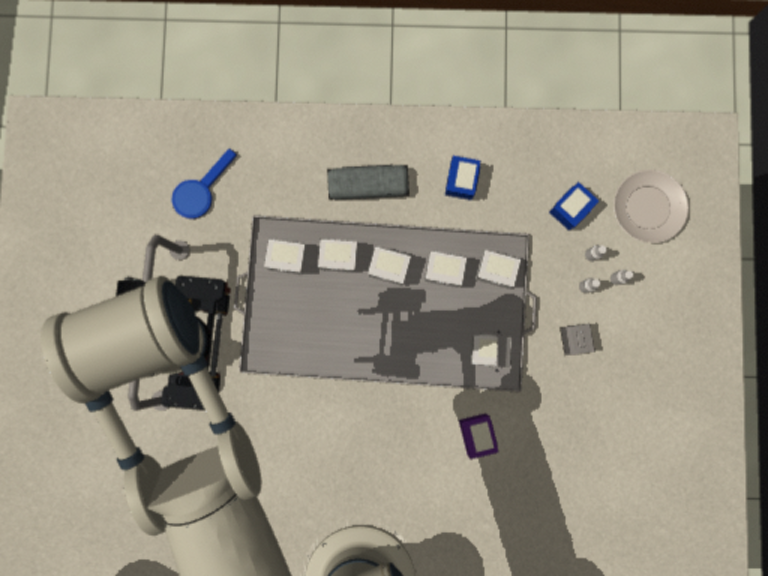

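Both headsets hang on the bar with a cup on each side. Now a close look at the anchor.

```bash
python3 - <<'E'
from h import *
move_to([.45,-.2,.24],Q(-.065))
im=snap('wrist','w6',scale=1.5)
print('cam',np.linalg.inv(np.array(im['view']))[:3,3])
w=cloud(im)
p,f=rectfit(im,.049,.449,-.2404); print(p,np.degrees(p[2]),f)
im2=pickle.load(open('pics/t5.pkl','rb'))
p,f=rectfit(im2,.049,.449,-.2404); print(p,np.degrees(p[2]),f)
for n,(x,y) in dict(anchor=(.449,-.2416),a=(.622,.161),b=(.627,.059),c=(.609,-.041),d=(.6055,-.151),e=(.607,-.254)).items():
    p,f=rectfit(im2,.049,x,y); print(n,p.round(4),round(float(np.degrees(p[2])),2),round(f,3))
E
```

```text
cam [ 0.45501476 -0.11503014  0.39372567]
[ 0.45054636 -0.23976601  0.04557886] 2.6114761922124434 0.0403785707066736
[ 0.44917008 -0.24026325  0.06305489] 3.6127792813416604 0.03957528962928974
anchor [ 0.4492 -0.2403  0.0631] 3.61 0.04
a [0.6226 0.1601 0.1279] 7.33 0.038
b [0.6271 0.0586 0.05  ] 2.87 0.036
c [ 0.6085 -0.0421  0.2521] 14.45 0.037
d [ 0.6049 -0.1513  0.1472] 8.43 0.037
e [ 0.6068 -0.2538  0.2594] 14.86 0.041
```

View pics/w6.png

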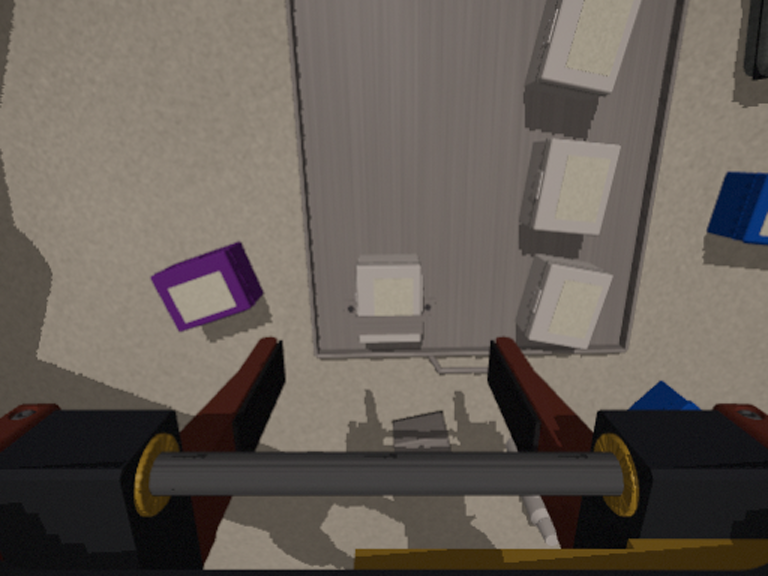

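```bash
python3 - <<'E'
from h import *
for fn in ('t5','top0'):
  im=pickle.load(open(f'pics/{fn}.pkl','rb'))
  g=cv2.GaussianBlur(cv2.cvtColor(im['frame'],cv2.COLOR_BGR2GRAY),(3,3),0).astype(float)
  for (u0,v0,u1,v1) in [(255,216,528,234),(246,372,518,388)]:
    u0,v0,u1,v1=[k/1.5 for k in (u0,v0,u1,v1)]
    pts=[]
    for u in range(int(u0)+6,int(u1)-6):
        v=v0+(v1-v0)*(u-u0)/(u1-u0); r=np.arange(int(v)-5,int(v)+7)
        d=np.abs(np.gradient(g[r,u])); k=d.argmax()
        if 0<k<len(r)-1:
            a,b,c=d[k-1:k+2]; k=k+0.5*(a-c)/(a-2*b+c+1e-9)
        pts.append(ray(im,u,r[0]+k,.016)[:2])
    P=np.array(pts); c=np.polyfit(P[:,1],P[:,0],1)
    for _ in range(4):
        res=P[:,0]-np.polyval(c,P[:,1]); m=abs(res)<max(.002,1.0*res.std()); c=np.polyfit(P[m,1],P[m,0],1)
    print(fn,'th deg',np.degrees(np.arctan(c[0])),c,m.sum(),len(P),res[m].std())
# anchor in wrist image: fit longitudinal edges
im=pickle.load(open('pics/w6.pkl','rb'))
cv2.imwrite('pics/w6c.png',cv2.resize(im['frame'][160:245,180:320],None,fx=5.6,fy=5.6,interpolation=cv2.INTER_CUBIC))
E
```

```text
t5 th deg 2.6794566750787907 [0.04679946 0.69743521] 170 170 0.0004907168601168047
t5 th deg 2.664719090600165 [0.04654168 0.38416644] 139 169 0.00066696628185431
top0 th deg 2.6805070958596273 [0.04681784 0.69745875] 170 170 0.0004950590471709165
top0 th deg 2.6235904144214506 [0.04582232 0.38417415] 169 169 0.0006200329151661482
```

View pics/w6c.png

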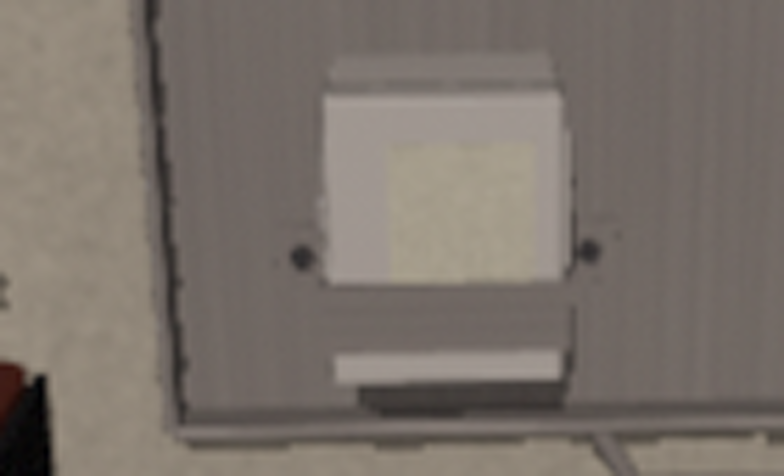

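```bash
python3 - <<'E'
from h import *
im=pickle.load(open('pics/w6.pkl','rb'))
for u,v in [(324,95),(562,93),(443,93),(334,354),(562,350),(334,384),(562,380)]:
    print((u,v),ray(im,180+u/5.6-.4,160+v/5.6-.4,.049).round(4))
E
```

```text
(324, 95) [ 0.4247 -0.2031  0.049 ]
(562, 93) [ 0.4788 -0.206   0.049 ]
(443, 93) [ 0.4518 -0.2043  0.049 ]
(334, 354) [ 0.4218 -0.2671  0.049 ]
(562, 350) [ 0.4764 -0.2695  0.049 ]
(334, 384) [ 0.4211 -0.275   0.049 ]
(562, 380) [ 0.4761 -0.2774  0.049 ]
```

```bash
cat >> h.py <<'E'
TH=0.0466; D=np.array([np.sin(TH),np.cos(TH)]); A=np.array([.4501,-.2403]); NX=np.array([np.cos(TH),-np.sin(TH)])
def look(x,y,fn,th=TH,z=.24,ztop=.049,sy=.072,th0=None):
    c=np.array([x,y])+.04*np.array([np.sin(th),np.cos(th)])
    move_to([c[0],c[1],z],Q(-th))
    im=snap('wrist',fn,scale=1.5)
    return rectfit(im,ztop,x,y,th if th0 is None else th0,sy=sy)
def pick(p,zt=.018):
    q=Q(-p[2])
    move_l([p[0],p[1],.10],0.3,q); move_l([p[0],p[1],zt],0.12); close()
    g=state()['finger_gap']; move_l([p[0],p[1],.09],0.2); return g,state()['finger_gap']
def place(c,zt=.0185,gap=.004,Fmax=6,lim=.012):
    """c: nominal final centre; come down gap further along the row, push back until contact"""
    q=Q(-TH); s=c+gap*D
    move_l([s[0],s[1],.09],0.3,q); move_l([s[0],s[1],.03],0.15); move_l([s[0],s[1],zt],0.03); hold(.15)
    f0=state()['ft_force'][:2]@D; k=0;f=0
    while k<lim:
        k+=.0005; t=s-k*D; move_l([t[0],t[1],zt],0.03); f=state()['ft_force'][:2]@D-f0
        if f>Fmax: break
    return k,f,t
def release():
    gripper_open(); e=state()['ee_pos']; move_l([e[0],e[1],.11],0.25)
E
python3 - <<'E'
from h import *
p,f=look(.6068,-.2538,'w7',th0=.2594); print(p,f,state()['time'])
E
```

```text
[ 0.60935423 -0.25282224  0.2438085 ] 0.036941116142276374 25.2167
```

View pics/w7.png

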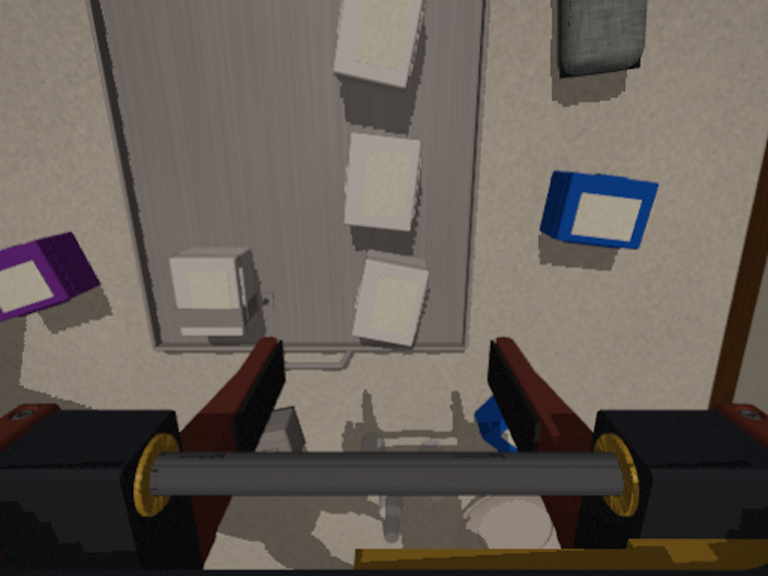

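The target is the white box with the cream card at (392,302). The blue ones at (600,210) and (495,425) and the purple one at (40,275) are look-alikes and stay. Picking.

```bash
python3 - <<'E'
from h import *
p=np.array([.6080,-.2533,.250])
print(pick(p))
r=place(A+.072*D); print(r,state()['ft_force'],state()['ee_pos'],(state()['ee_pos'][:2]-A)@D,state()['time'])
release()
p,f=look(*(A+.04*D),'w8'); print(state()['time'])
im=pickle.load(open('pics/w8.pkl','rb'));cv2.imwrite('pics/w8c.png',cv2.resize(im['frame'][130:245,180:320],None,fx=5,fy=5,interpolation=cv2.INTER_CUBIC))
E
```

```text
(0.05597622846966717, 0.05576315018329175)
(0.005500000000000001, np.float64(7.684849954131269), array([ 0.45338411, -0.16987653])) [0.13434767 7.56076867 0.2550444 ] [ 0.45338196 -0.16874523  0.01853205] 0.0716299719001064 32.5167
34.3417
```

View pics/w8.png

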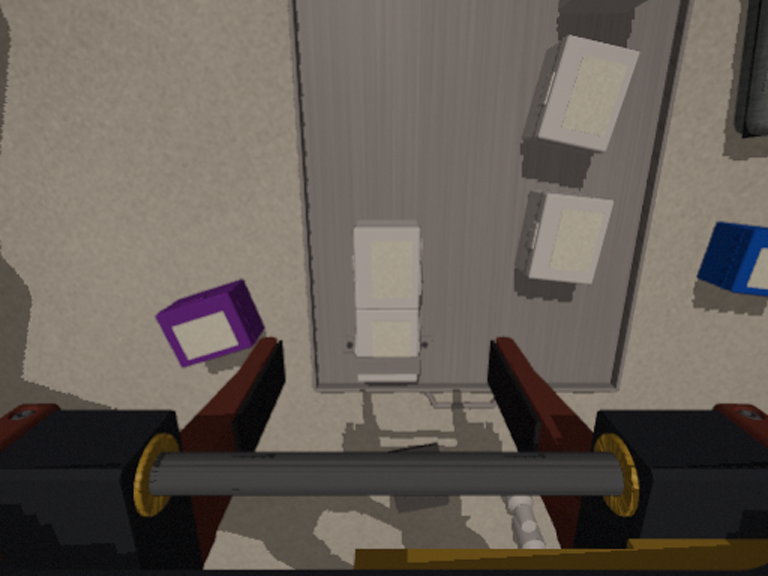

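View pics/w8c.png

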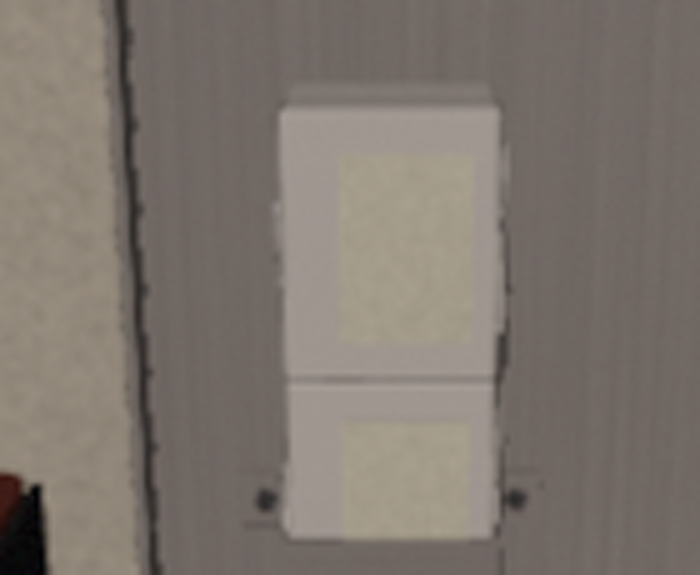

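Box 1 is flush against the anchor and laterally aligned within ~0.3 mm. Next box.

```bash
cat >> h.py <<'E'
def cycle(x,y,th,n,fn):
    p,f=look(x,y,fn,th0=th); print('fit',p.round(4),round(f,3))
    if f>.08 or np.hypot(p[0]-x,p[1]-y)>.012: print('STOP: moved?'); return
    p=p-[.001,.0005,0]
    g=pick(p); print('gap',g)
    if g[1]<.05: print('STOP grip'); return
    r=place(A+.072*n*D); e=state()['ee_pos']; print('push',r[0],round(r[1],1),'along',((e[:2]-A)@D).round(4))
    release(); print('t',state()['time'])
E
python3 - <<'E'
from h import *
cycle(.6049,-.1513,.147,2,'w9')
E
```

```text
fit [ 0.6074 -0.1498  0.1548] 0.038
gap (0.0559238785343746, 0.05631086141006565)
push 0.005500000000000001 7.9 along 0.1439
t 43.5083
```

View pics/w9.png

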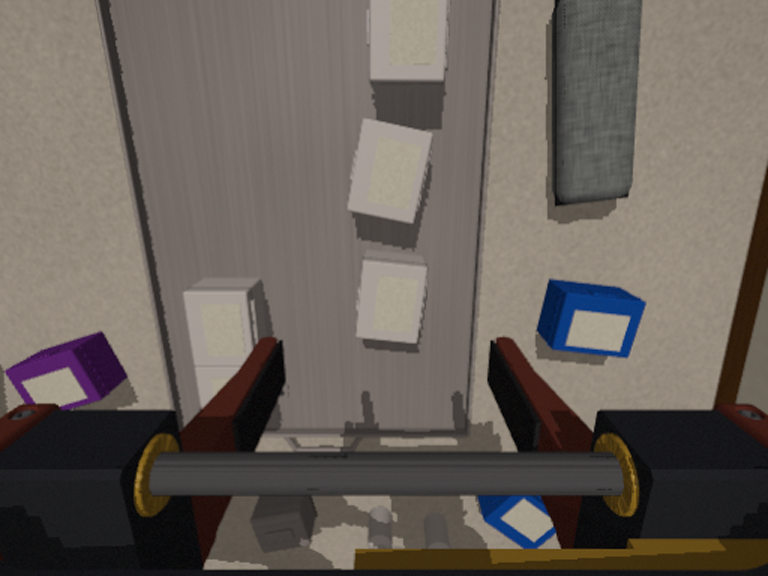

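Box at (392,300) picked and pushed to contact. Next.

```bash
python3 - <<'E'
from h import *
cycle(.6085,-.0421,.254,3,'w10')
p,f=look(*(A+.19*D),'w11')
im=pickle.load(open('pics/w11.pkl','rb'));cv2.imwrite('pics/w11c.png',cv2.resize(im['frame'][110:270,170:330],None,fx=3.7,fy=3.7,interpolation=cv2.INTER_CUBIC))
E
```

```text
fit [ 0.6106 -0.0399  0.2472] 0.036
gap (0.05606104786533605, 0.05586023116834705)
push 0.005000000000000001 6.4 along 0.2159
t 52.6
```

View pics/w11c.png

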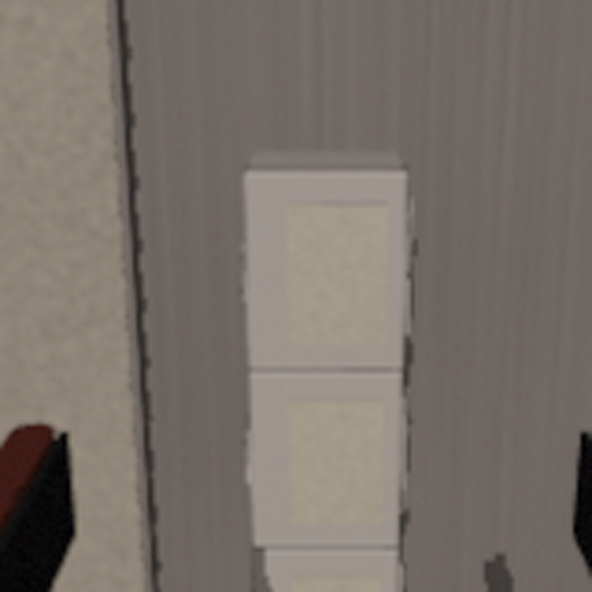

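View pics/w11.png

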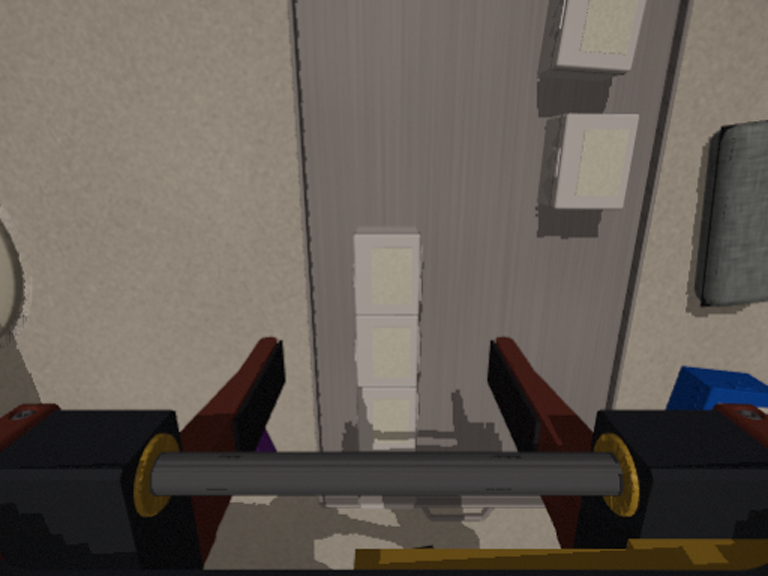

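Row straight so far; the bottom-left corner at (258,570) looks like a shadow, which I'll check later. Next box.

```bash
python3 - <<'E'
from h import *
cycle(.6271,.0586,.045,4,'w12')
cycle(.6226,.1601,.125,5,'w13')
e=state()['ee_pos']
move_l([.40,.30,.25],.3)
snap('top','t14',crop=(140,120,420,280),scale=2.8); snap('scene','s14',scale=1.5); print(state()['time'])
E
```

```text
fit [0.629  0.061  0.0533] 0.037
gap (0.05604558565067408, 0.056031919002688134)
push 0.005500000000000001 7.4 along 0.288
t 62.55
fit [0.6242 0.1634 0.1168] 0.038
gap (0.05616566805462962, 0.05597499144858548)
push 0.005500000000000001 7.7 along 0.3599
t 72.0417
73.0917
```

View pics/t14.png

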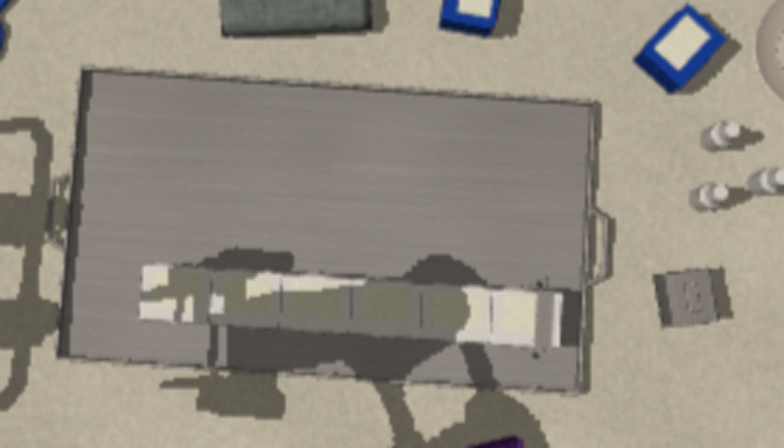

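View pics/s14.png

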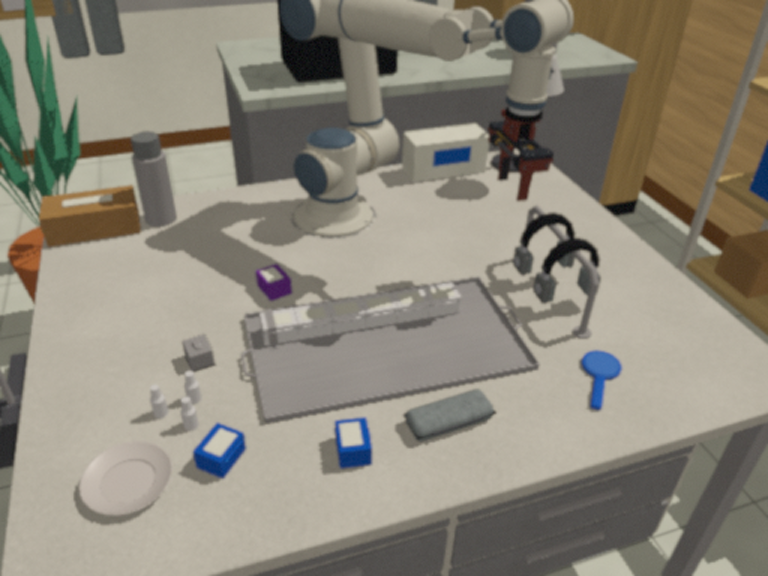

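All five boxes form the row (seams visible at x≈211, 281, 352, 422, 492). Now the weight.

```bash
python3 - <<'E'
from h import *
move_l([.42,.0,.25],.35)
p,f=look(.4741,-.4105,'w15',th0=-.167,ztop=.042,sy=.048); print(p,f,state()['time'])
E
```

```text
[ 0.47593324 -0.41069944 -0.17477291] 0.04143628561769544 75.55
```

View pics/w15.png

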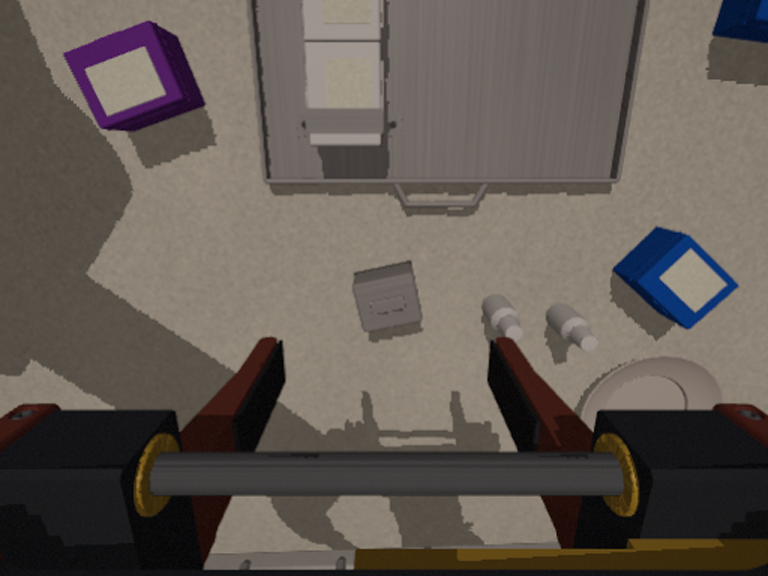

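```bash
python3 - <<'E'
from h import *
im=pickle.load(open('pics/w15.pkl','rb'))
b=ray(im,496/1.5,304/1.5,.0)[:2]; b2=ray(im,513/1.5,332/1.5,.068)[:2]
p=np.array([.4751,-.4106,-.17]); x=np.array([np.cos(p[2]),-np.sin(p[2])]); y=np.array([np.sin(p[2]),np.cos(p[2])])
for k in (b,b2): print(k,(k-p[:2])@x,(k-p[:2])@y)
E
```

```text
[ 0.5840013 -0.432796 ] 0.10357629474675763 -0.040300220282528554
[ 0.58125505 -0.43314503] 0.10081057823048954 -0.040179603612730964
```

Bottle is ~101 mm out along the jaw axis (finger backs reach 58 mm) and the gripper body stays above its top, so it's clear.

```bash
python3 - <<'E'
from h import *
p=np.array([.4751,-.4106,-.17])
move_l([p[0],p[1],.13],.25,Q(-p[2])); move_l([p[0],p[1],.016],.12); close(); print(state()['finger_gap'])
move_l([p[0],p[1],.13],.2); print(state()['finger_gap'],state()['ft_force'])
s=A+.424*D
move_l([.42,-.15,.16],.3,Q(-TH))
move_l([s[0],s[1],.12],.3)
r=place(A+.420*D,zt=.0208,Fmax=8); e=state()['ee_pos']; print(r,((e[:2]-A)@D).round(4))
move_l([e[0],e[1],.0200],.03); print(state()['ft_force'])
gripper_open(); move_l([e[0],e[1],.12],.25)
look(*(A+.39*D),'w16')
im=pickle.load(open('pics/w16.pkl','rb'));cv2.imwrite('pics/w16c.png',cv2.resize(im['frame'][110:270,170:330],None,fx=3.7,fy=3.7,interpolation=cv2.INTER_CUBIC))
print(state()['time'])
E
```

```text
0.055572830400236056
0.055870036850480295 [-0.15387977 -0.01851146 -5.30587704]
(0.005000000000000001, np.float64(9.670445346208174), array([0.46961833, 0.17824514])) 0.4208
[ 0.78912256  1.26601211 -4.72543625]
86.8917
```

View pics/w16c.png

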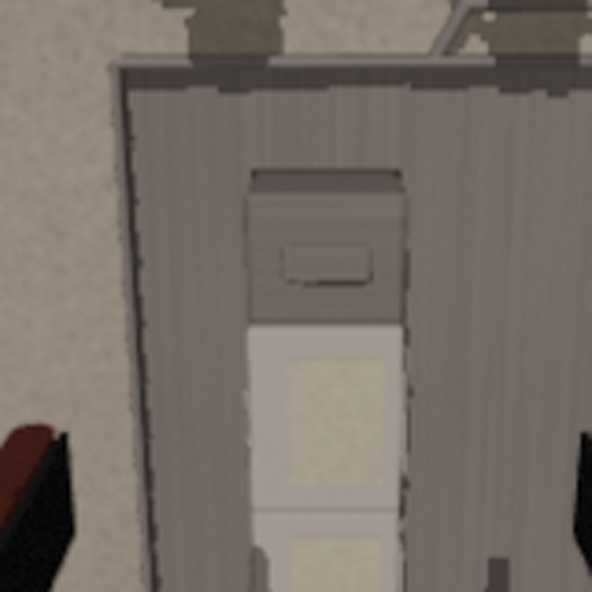

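The weight sits square against the last box, with a dark seam at row 322. To close any sub-millimetre gap left by the release, I'll give the row end a gentle push with closed fingers, then inspect.

```bash
python3 - <<'E'
from h import *
s=A+.459*D
move_l([s[0],s[1],.12],.3,Q(-TH)); close()
move_l([s[0],s[1],.05],.2); move_l([s[0],s[1],.024],.06); hold(.15)
print('down',state()['ft_force'])
f0=state()['ft_force'][:2]@D; k=0; log=[]
while k<.012:
    k+=.0004; t=s-k*D; move_l([t[0],t[1],.024],.03); f=state()['ft_force'][:2]@D-f0; log.append(round(f,1))
    if f>12: break
print(k,log,((state()['ee_pos'][:2]-A)@D))
s=A+.459*D; move_l([s[0],s[1],.024],.06); move_l([s[0],s[1],.15],.25); gripper_open()
look(*(A+.39*D),'w17'); 
im=pickle.load(open('pics/w17.pkl','rb'));cv2.imwrite('pics/w17c.png',cv2.resize(im['frame'][110:270,170:330],None,fx=3.7,fy=3.7,interpolation=cv2.INTER_CUBIC))
move_to([.30,.45,.33],Q(-TH))
snap('top','t17',crop=(60,120,420,280),scale=2.2); snap('scene','s17',scale=1.5); print(state()['time'])
E
```

```text
down [0.86800852 0.26793752 0.14590734]
0.008000000000000002 [np.float64(-0.3), np.float64(-1.4), np.float64(-0.3), np.float64(-0.5), np.float64(-0.9), np.float64(0.3), np.float64(-0.9), np.float64(0.0), np.float64(-0.7), np.float64(-0.3), np.float64(-1.3), np.float64(0.3), np.float64(2.8), np.float64(4.5), np.float64(6.1), np.float64(9.0), np.float64(10.5), np.float64(10.8), np.float64(11.3), np.float64(14.5)] 0.4541940491921513
99.1833
```

View pics/w17c.png

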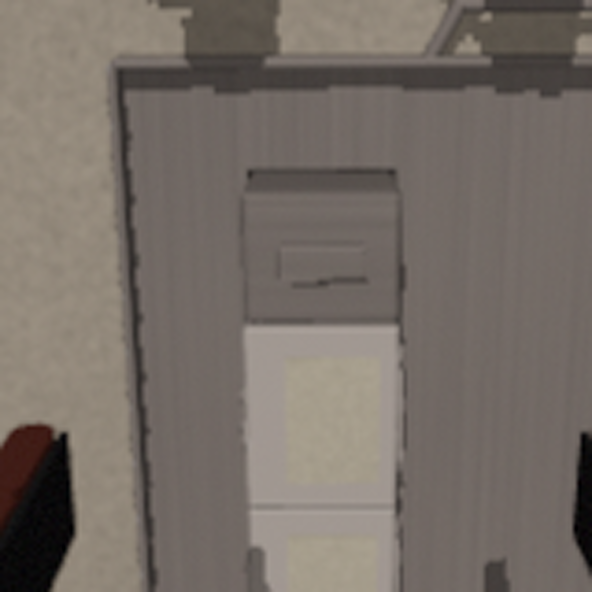

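View pics/t17.png

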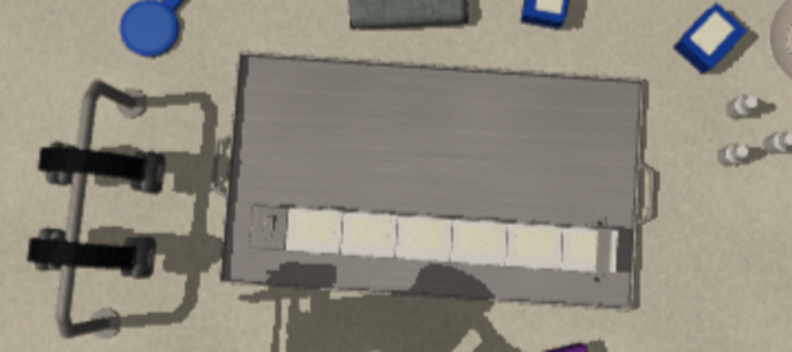

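View pics/s17.png

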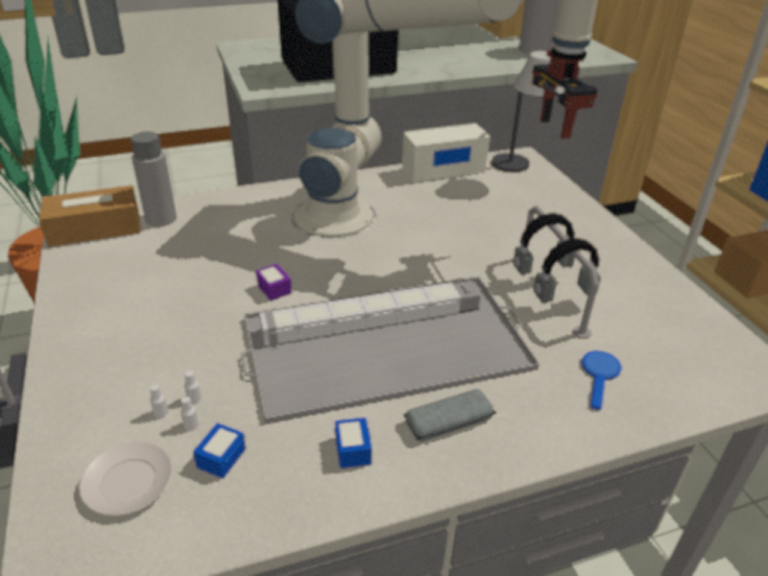

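```bash
python3 - <<'E'
from h import *
im=pickle.load(open('pics/t17.pkl','rb')); K=A-[.001,0]
g=cv2.GaussianBlur(cv2.cvtColor(im['frame'],cv2.COLOR_BGR2GRAY),(1,1),0).astype(float)
w=cloud(im);zz=cv2.medianBlur(np.nan_to_num(w[...,2]).astype(np.float32),3)
P=pixplane(im,.049); L=(P[...,:2]-A)@D; X=(P[...,:2]-A)@NX
m=(abs(zz-.049)<.012)
for i in range(7):
    c=.072*i if i<6 else .42
    s=m&(abs(L-c)<(.03 if i<6 else .018))&(abs(X)<.05)
    # lateral edges per thin slice
    c1=X[s].mean(); n=s.sum(); print(i,'lateral mean mm',(c1*1000).round(2),'width',round(n*np.median(np.diff(np.sort(L[s])))*0,1), 'lo/hi',(np.percentile(X[s],[1,99])*1000).round(1))
cv2.imwrite('pics/t17c.png',cv2.resize(im['frame'][205:250,165:355],None,fx=4.2,fy=4.2,interpolation=cv2.INTER_CUBIC))
w=pickle.load(open('pics/w13.pkl','rb'))
E
```

```text
0 lateral mean mm -1.05 width 0.0 lo/hi [-29.9  27.5]
1 lateral mean mm -0.75 width 0.0 lo/hi [-29.1  28.1]
2 lateral mean mm -0.95 width 0.0 lo/hi [-29.4  27.7]
3 lateral mean mm -0.62 width 0.0 lo/hi [-28.8  28.3]
4 lateral mean mm 0.11 width 0.0 lo/hi [-28.   28.4]
5 lateral mean mm 0.23 width 0.0 lo/hi [-28.2  28.8]
6 lateral mean mm -0.33 width 0.0 lo/hi [-27.7  26.6]
```

View pics/t17c.png

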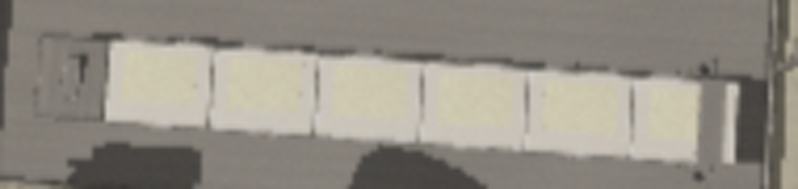

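```bash
python3 - <<'E'
from h import *
print(state()['time']); print(job_done())
E
```

```text
99.1833
the job is handed in; nothing more can be done
None
```

The job is done and handed in at about 99 s of the 210 s allowed.

**What I did:**
- **Headsets:** both hang over the side rail, about 55 mm either side of its middle, with one cup on each side of the bar.
- **Row:** all five loose boxes stand lids up from the free end of the strapped-down box. I pushed each one back until it touched the one before it.
- **End weight:** it stands against the last box. I then pressed the row end with closed fingers to about 14 N to close any leftover gap.

**Last checks:**
- **Straightness:** sideways offsets along the row differ by no more than about 1.3 mm from the anchor to the weight, and part of that is camera calibration drift.
- **Gaps:** none were visible at the seams in the last pictures.
- **Bystanders:** the bottles, the glasses case and the blue and purple boxes looked unmoved by eye. I did not measure them.
- **Knocked box:** I noticed no box being moved during the run.
- **Disagreement:** the wrist and top cameras differed by 1 to 3 mm on box positions. I corrected for it when gripping and used contact force to set the row.

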